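Complete the padlock size run on the locksmith's counter display

TASK

On the locksmith's counter display the largest and the tiniest padlock already stand at the two ends. Fill the four empty rubber seats between them with the four loose padlocks, so that the row steps down evenly in size from the large one to the tiny one: each upright in the middle of its seat, shackle up and square to the row with its broad faces to the front and back of the stand. Leave the two end padlocks as they stand.

Things in the scene. Friction and masses are not known exactly. Their poses are not given: they have to be found in the camera images.
- lock_30_mid (a point): The smallest of the four loose padlocks: laminated steel padlock standing on its flat base, shackle up: body 30 mm wide (along its y axis), 19 mm thick (along its x axis), 28 mm high, 48 mm high with the shackle. The point lies at its centre, half-way up (24 mm above its base), still on the body (shackle only above 28 mm); z is up. Starts on the bench; front and back are alike. Weighs about 0.11 kg.
- lock_40_mid (a point): The second smallest of the four loose padlocks: laminated steel padlock standing on its flat base, shackle up: body 40 mm wide (along its y axis), 22 mm thick (along its x axis), 33 mm high, 58 mm high with the shackle. The point lies at its centre, half-way up (29 mm above its base), still on the body (shackle only above 33 mm); z is up. Starts on the bench; front and back are alike. Weighs about 0.2 kg.
- lock_50_mid (a point): The second largest of the four loose padlocks: laminated steel padlock standing on its flat base, shackle up: body 50 mm wide (along its y axis), 25 mm thick (along its x axis), 38 mm high, 67 mm high with the shackle. The point lies at its centre, half-way up (33.5 mm above its base), still on the body (shackle only above 38 mm); z is up. Starts on the bench; front and back are alike. Weighs about 0.32 kg.
- lock_62_mid (a point): The largest of the four loose padlocks: laminated steel padlock standing on its flat base, shackle up: body 62 mm wide (along its y axis), 28 mm thick (along its x axis), 44 mm high, 77 mm high with the shackle. The point lies at its centre, half-way up (38.5 mm above its base), still on the body (shackle only above 44 mm); z is up. Starts on the bench; front and back are alike. Weighs about 0.5 kg.
- lock_76_mid (a point): The large padlock already on display at one end of the stand (which end varies): laminated steel padlock standing on its flat base, shackle up: body 76 mm wide (along its y axis), 34 mm thick (along its x axis), 52 mm high, 92 mm high with the shackle. The point lies at its centre, half-way up (46 mm above its base). Loose; it is to stay where it is.
- lock_22_mid (a point): The tiny padlock already on display at one end of the stand (which end varies): laminated steel padlock standing on its flat base, shackle up: body 22 mm wide (along its y axis), 16 mm thick (along its x axis), 22 mm high, 38 mm high with the shackle. The point lies at its centre, half-way up (19 mm above its base). Loose; it is to stay where it is.
- pad_1_top (a point): Empty black rubber seat number 1 of the four on the display stand, counted from the stand's +y end (seats 85 mm apart in a straight row along their y axis). A flat pad 46 mm (x) by 74 mm (y), its top 22 mm above the bench; the point is the centre of its top, z up. The low wooden stand is 92 mm deep, 530 mm long, 20 mm high, without walls; the two padlocks on display stand on two more such seats, next in the row at both ends.
- pad_2_top (a point): Empty black rubber seat number 2 of the four on the display stand, counted from the stand's +y end (seats 85 mm apart in a straight row along their y axis). A flat pad 46 mm (x) by 74 mm (y), its top 22 mm above the bench; the point is the centre of its top, z up. The low wooden stand is 92 mm deep, 530 mm long, 20 mm high, without walls; the two padlocks on display stand on two more such seats, next in the row at both ends.
- pad_3_top (a point): Empty black rubber seat number 3 of the four on the display stand, counted from the stand's +y end (seats 85 mm apart in a straight row along their y axis). A flat pad 46 mm (x) by 74 mm (y), its top 22 mm above the bench; the point is the centre of its top, z up. The low wooden stand is 92 mm deep, 530 mm long, 20 mm high, without walls; the two padlocks on display stand on two more such seats, next in the row at both ends.
- pad_4_top (a point): Empty black rubber seat number 4 of the four on the display stand, counted from the stand's +y end (seats 85 mm apart in a straight row along their y axis). A flat pad 46 mm (x) by 74 mm (y), its top 22 mm above the bench; the point is the centre of its top, z up. The low wooden stand is 92 mm deep, 530 mm long, 20 mm high, without walls; the two padlocks on display stand on two more such seats, next in the row at both ends.
Not all that is in view belongs to the job. Leave any green look-alike of the part that bears lock_30_mid alone.

How it is judged:
At the end, for the whole second after the job is handed in: The four loose padlocks stand upright (0.1 rad), released and at rest on the empty seats, 62, 50, 40, 30 mm from the large end padlock on, each within 12 mm of its seat's middle, at height within 5 mm, square within 0.25 rad; the end padlocks are upright and within 15 mm of their places (((y of lock_76_mid in the frame of pad_2_top above 0 m and horizontal distance between lock_62_mid and pad_1_top below 0.012 m and z of lock_62_mid in the frame of pad_1_top between 0.0335 and 0.0435 m and angle between the x axis of lock_62_mid and the x axis of pad_1_top, either way round below 0.25 rad and horizontal distance between lock_50_mid and pad_2_top below 0.012 m and z of lock_50_mid in the frame of pad_2_top between 0.0285 and 0.0385 m and angle between the x axis of lock_50_mid and the x axis of pad_2_top, either way round below 0.25 rad and horizontal distance between lock_40_mid and pad_3_top below 0.012 m and z of lock_40_mid in the frame of pad_3_top between 0.024 and 0.034 m and angle between the x axis of lock_40_mid and the x axis of pad_3_top, either way round below 0.25 rad and horizontal distance between lock_30_mid and pad_4_top below 0.012 m and z of lock_30_mid in the frame of pad_4_top between 0.019 and 0.029 m and angle between the x axis of lock_30_mid and the x axis of pad_4_top, either way round below 0.25 rad) or (y of lock_76_mid in the frame of pad_2_top below 0 m and horizontal distance between lock_30_mid and pad_1_top below 0.012 m and z of lock_30_mid in the frame of pad_1_top between 0.019 and 0.029 m and angle between the x axis of lock_30_mid and the x axis of pad_1_top, either way round below 0.25 rad and horizontal distance between lock_40_mid and pad_2_top below 0.012 m and z of lock_40_mid in the frame of pad_2_top between 0.024 and 0.034 m and angle between the x axis of lock_40_mid and the x axis of pad_2_top, either way round below 0.25 rad and horizontal distance between lock_50_mid and pad_3_top below 0.012 m and z of lock_50_mid in the frame of pad_3_top between 0.0285 and 0.0385 m and angle between the x axis of lock_50_mid and the x axis of pad_3_top, either way round below 0.25 rad and horizontal distance between lock_62_mid and pad_4_top below 0.012 m and z of lock_62_mid in the frame of pad_4_top between 0.0335 and 0.0435 m and angle between the x axis of lock_62_mid and the x axis of pad_4_top, either way round below 0.25 rad)) and angle between each of lock_30_mid, lock_40_mid, lock_50_mid, lock_62_mid, lock_22_mid, lock_76_mid's own z axis and vertical below 0.1 rad and linear speed of each of lock_30, lock_40, lock_50, lock_62 below 0.01 m/s and angular speed of each of lock_30, lock_40, lock_50, lock_62 below 0.1 rad/s and distance of each of lock_22_mid, lock_76_mid from where it was at the start of the episode below 0.015 m); the robot touches nothing.
It fails at once if an end padlock was shoved or tipped (distance of any of lock_22_mid, lock_76_mid from where it was at the start of the episode above 0.02 m or angle between any of lock_22_mid, lock_76_mid's own z axis and vertical above 0.35 rad).
It also fails if it takes over 99 s, if anything falls off the work surface, if the arm or the gripper's body presses on something with over 40 N, if the wrist force passes 120 N, or if a joint passes its speed limit or range.

ROBOT

A 6-joint arm with a two-finger parallel gripper is mounted at the origin on the work surface. World frame = base frame: x ahead of the robot, y to its left, z up, the work surface at z = 0. Lengths are in m, angles in rad, forces in N, time in s.
With the tool pointing down it reaches from about 0.225 to 0.725 m from the base axis. Payload 3.1 kg.
Tool frame: the origin (TCP) lies on the centre line of the jaws, within the pads' length; the fingertips stand 25 mm ahead of it and the grasp point (between the pads) lies 6 mm ahead of it (bot.tips_ahead is the distance from the TCP to the fingertips, in m); z points along the fingers, y is the line along which they close (so a half turn about z gives the same grasp; the last joint's range is limited). The gripper opens to 85 mm and grips with 20 to 120 N. Pads are 22 mm wide; open, the fingers measure 114 mm over their backs; the gripper's body (76 mm by 85 mm) begins 54 mm behind the grasp point. The pads swing forward as they close: fully open they stand 13 mm farther back than shut.
Start: joints at [1.117, 0.048, 0.099, 1.622, 0, 1.443], TCP at [0.168, 0.497, 0.256] pointing down, gripper open.
Joint ranges: [-2.91, 2.91], [-0.99, 1.94], [-1.21, 1.42], [-2.12, 2.29], [-1.49, 1.47], [-3.14, 3.14]. Speed limits (rad/s): [2.79, 2.79, 3.14, 3.14, 3.14, 3.14].

INTERFACE

Orientations are given as a rotation vector (axis times angle).
In Python, from plant import bot gives the robot as it stands.
- The arm moves only by the tool arm_command, never from a script. Its argument "commands" is a list of rows, each a list of 6 numbers: the shift along the tool's x, y, z in units of 60 mm (1.0 is 60 mm), then the turn, a rotation vector about the tool's x, y, z in units of 6 degrees (1.0 is 6 degrees). In form: [[dx, dy, dz, ax, ay, az], ...]. A call has 1 to 10 rows; each row is the pose to reach, as a shift and turn from the pose commanded when the call began, along the tool's axes at that moment; what a row does not reach only later rows make up. A row lasts 1/8 s, in which the tool goes at most 62.5 mm and 10.7 degrees, less where a joint would pass 70% of its speed; a pose out of reach is approached as far as the arm can. A call with a gripper value outside its range is refused whole. "jaw" is the opening, from -1 (shut) to 1 (fully open), set as the call begins (left out, the last holds). The fingers move at their own pace and stop on an object; "newtons" is the grip in N (left out, the last holds). Time passes only in rows, so rows that repeat a pose let the fingers close. It gives the time, the measured TCP pose, the force, the opening and the grip force at its end, in the units of the state.
- bot.get_state(): the state, without advancing time (a new reading comes with each control period).
- bot.snapshot(name): name is "side" or "top" or "wrist"; returns (picture, depth): 420x560x3 uint8, red, green, blue; 420x560 float32, m along the optical axis (not along the pixel's ray), 0 where there is no reading.
- bot.get_calibration(name): a dict with "vfov" (degrees; the focal length in pixels is half the picture's height over the tangent of half this angle, whatever the lens; pixels are square), "cx", "cy" (the principal point, pixels), "dist" ([k1, k2, p1, p2, k3] as OpenCV has them; the pictures are not rectified), "rvec" (rotation vector, rad) and "tvec" (3), from world to camera coordinates, as OpenCV has them. Camera axes: x right, y down, z forward; pixel columns grow to the right and rows downward; lengths in m; the calibration is good to about 2 mm. A picture is of the moment at which its call begins: read the wrist's pose just before it. get_calibration takes no time and is no camera call; for the wrist camera it gives the pose at the moment of the call.
- bot.sign_off(): hands the job in; it is judged then, once.
The state is a dict: "time_s": time; "joint_positions": joint angles; "joint_velocities": joint speeds; "tau": joint torques, N m; "eef_pos": TCP position; "orientation": TCP orientation; "contact_force": force on the tool from outside, world axes, zero at the start; "ft_torque": the same for the moment, N m; "width": opening from 0.0 (shut) to 1.0 (fully open); "finger_force": force on a finger pad.
Only numpy, scipy, OpenCV 4.12 (cv2) and the standard library are available. Lean on these libraries where they do the work, as an engineer would, in place of code of your own. Each camera call takes 0.05 s, during which the arm holds its last target. There are 200 camera calls.

## Working session

There is one attempt and no reset: what is moved stays moved. The work goes in short steps, Python scripts to look and compute and a tool call to move; the robot and the scene stay as the last step left them, time stands still between calls to the robot, and variables do not carry over. Pictures are saved under pics/ and viewed, at most 14 in all, crops included, and the job is handed in when it is done.

Besides the shell and the picture viewer there is one more tool, called after ">>>" in YAML: its name, and indented under it one key for each argument. arm_command: Moves the arm, as the interface text tells. Its arguments: {"type":"object","properties":{"commands":{"type":"array","items":{"type":"array","items":{"type":"number"}}},"jaw":{"type":"number"},"newtons":{"type":"number"}},"required":["commands"]}

```bash
ls; mkdir -p pics; cat > h.py <<'E'
import numpy as np, cv2
from plant import bot
def snap(n):
    c=bot.get_calibration(n); p,d=bot.snapshot(n); return p,d,c
def K(c,h=420):
    f=h/2/np.tan(np.radians(c["vfov"])/2); return np.array([[f,0,c["cx"]],[0,f,c["cy"]],[0,0,1]])
def rays(c,uv):
    k=cv2.undistortPoints(np.array(uv,float).reshape(-1,1,2),K(c),np.array(c["dist"],float)).reshape(-1,2)
    R=cv2.Rodrigues(np.array(c["rvec"],float))[0]; t=np.array(c["tvec"],float).ravel()
    return -R.T@t, np.c_[k,np.ones(len(k))]@R
def onplane(c,uv,z):
    o,d=rays(c,uv); return o+d*((z-o[2])/d[:,2])[:,None]
def cloud(d,c):
    v,u=np.mgrid[0:d.shape[0],0:d.shape[1]]
    o,r=rays(c,np.c_[u.ravel(),v.ravel()]); P=o+r*d.ravel()[:,None]
    P[d.ravel()==0]=np.nan
    return P.reshape(*d.shape,3)
E
python3 - <<'E'
from h import *
for n in("top","side"):
    p,d,c=snap(n); cv2.imwrite(f"pics/{n}0.png",p[:,:,::-1]); np.savez(f"{n}0.npz",p=p,d=d); print(n,c)
print(bot.get_state())
E
```

```text
pics
top {'vfov': 55.759225605209345, 'cx': 280.75004637793404, 'cy': 206.9205910341256, 'dist': array([0.03561104, 0.        , 0.        , 0.        , 0.        ]), 'rvec': array([ 2.15133795, -2.2120164 ,  0.14555159]), 'tvec': array([0.00436478, 0.56261284, 0.72574435])}
side {'vfov': 53.04220724900359, 'cx': 272.5361043764739, 'cy': 209.48790223047604, 'dist': array([-0.09013248,  0.        ,  0.        ,  0.        ,  0.        ]), 'rvec': array([ 2.13294274, -0.22964743,  0.09767009]), 'tvec': array([-0.57874311,  0.13284661,  0.71928867])}
{'time_s': 0.1, 'joint_positions': array([1.11716910e+00, 4.86596292e-02, 9.77098601e-02, 1.62199922e+00,
       2.19173254e-06, 1.44301932e+00]), 'joint_velocities': array([3.14742197e-04, 7.39568631e-04, 3.56314913e-03, 9.17201664e-05,
       1.16058012e-03, 1.60190478e-03]), 'tau': array([ 2.72228324e-03, -3.39851260e+01,  3.20935893e+01,  1.57620222e-02,
       -7.34910441e-05, -2.62671506e-06]), 'eef_pos': array([0.16783294, 0.49690833, 0.25522065]), 'orientation': array([-0.5094822, -3.0993761,  0.0032379]), 'contact_force': array([ 0.7234294 ,  0.41436095, -0.06169951]), 'ft_torque': array([0.01643859, 0.01051348, 0.00936362]), 'finger_force': 0.0, 'width': 0.9995194866958826}
```

View pics/top0.png

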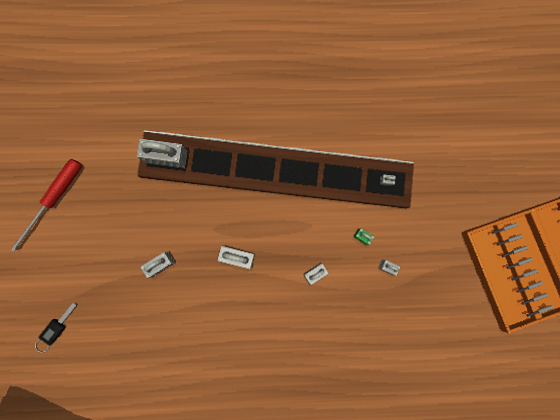

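View pics/side0.png

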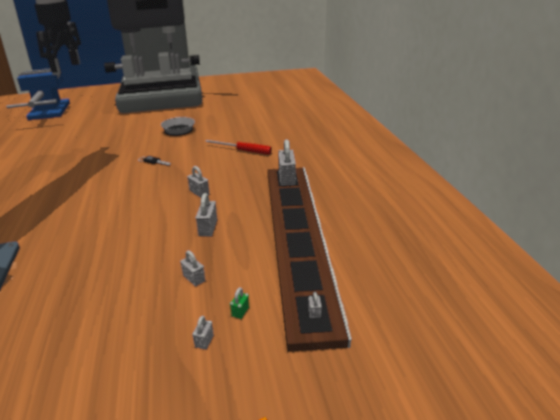

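Top view: the large lock is at (160,152) and the tiny one at (388,181). The empty seats between them are at (212,162), (256,167), (299,172) and (343,177). The loose silver locks are at (236,258), (157,265), (317,274) and (390,268). The green look-alike at (364,237) stays put.

```bash
cat > meas.py <<'E'
from h import *
p=np.load("top0.npz")["p"]; d=np.load("top0.npz")["d"]; c=bot.get_calibration("top")
P=cloud(d,c); hsv=cv2.cvtColor(p,cv2.COLOR_RGB2HSV)
print("bench z",np.nanmedian(P[300:400,150:400,2]))
for name,(u,v),h in [("62",(236,258),.044),("50",(157,265),.038),("40",(317,274),.033),("30",(390,268),.028),("g",(364,237),.028),("76",(160,152),.074),("22",(388,181),.044)]:
    s=26 if h<.07 else 34
    Q=P[v-s:v+s,u-s:u+s].reshape(-1,3)
    if h<.05 and name not in("22",): pass
    m=(np.abs(Q[:,2]-h)<.005); q=Q[m,:2].astype(np.float32)
    (cc,wh,a)=cv2.minAreaRect(q); b=cv2.boxPoints((cc,wh,a))
    e=b[1]-b[0]; e2=b[2]-b[1]; L=e if np.hypot(*e)>np.hypot(*e2) else e2
    print(name,np.round(cc,4),np.round(sorted(wh),4),"long axis deg",round(np.degrees(np.arctan2(L[1],L[0]))%180,1),"zmax",round(float(np.nanmax(Q[:,2])),3),m.sum())
m=((hsv[:,:,2]<45)).astype(np.uint8)*255; m[:130]=0;m[210:]=0
cs=cv2.findContours(m,cv2.RETR_EXTERNAL,cv2.CHAIN_APPROX_NONE)[0]
for k in cs:
    if cv2.contourArea(k)<300: continue
    M=cv2.moments(k); uv=(M["m10"]/M["m00"],M["m01"]/M["m00"])
    w=onplane(c,k.reshape(-1,2),.022)[:,:2].astype(np.float32); r=cv2.minAreaRect(w)
    print("pad",np.round(uv,1),np.round(r[0],4),np.round(r[1],4),round(r[2],1), "cent",np.round(onplane(c,[uv],.022)[0,:2],4),"z",P[int(uv[1]),int(uv[0]),2])
E
python3 meas.py
```

```text
bench z -0.0002858814169400814
62 [0.4708 0.076 ] [0.0295 0.0618] long axis deg 74.4 zmax 0.078 405
50 [0.4611 0.221 ] [0.0252 0.0494] long axis deg 121.5 zmax 0.068 296
40 [ 0.4353 -0.0729] [0.0237 0.0406] long axis deg 120.1 zmax 0.059 224
30 [ 0.4589 -0.1956] [0.0245 0.0827] long axis deg 49.6 zmax 0.049 137
g [ 0.4858 -0.1867] [0.0218 0.0825] long axis deg 46.2 zmax 0.049 137
76 [0.6664 0.206 ] [0.0343 0.0781] long axis deg 81.5 zmax 0.117 612
22 [ 0.6094 -0.2154] [0.0168 0.0237] long axis deg 79.2 zmax 0.064 85
pad [385.2 182. ] [ 0.6066 -0.2159] [0.0727 0.0453] 82.1 cent [ 0.6065 -0.2159] z 0.04494899378532857
pad [341.9 177. ] [ 0.6186 -0.1321] [0.0726 0.0453] 82.1 cent [ 0.6185 -0.132 ] z 0.022334768072211464
pad [298.5 171.9] [ 0.6306 -0.048 ] [0.0727 0.0454] 81.5 cent [ 0.6306 -0.048 ] z 0.020775289988475776
pad [255.1 166.8] [0.6428 0.0358] [0.0731 0.0454] 81.4 cent [0.6426 0.0359] z 0.02016459979244256
pad [211.2 161.7] [0.6547 0.1204] [0.0735 0.0453] 81.6 cent [0.6546 0.1203] z 0.02227522223018652
```

```bash
sed -i 's/s=26 if h<.07 else 34/s=26 if h<.07 else 34\n    if name in("30","g"): s=15/' meas.py; python3 meas.py | grep -E "^(30|g)"
cat > go.py <<'E'
import sys; from h import *
from scipy.spatial.transform import Rotation as Ro
def pose():
    s=bot.get_state(); return np.array(s["eef_pos"]),Ro.from_rotvec(s["orientation"]),s
def yawR(a): # tool down, tool y along world angle a (deg)
    a=np.radians(a); y=np.array([np.cos(a),np.sin(a),0]); z=np.array([0,0,-1.]); x=np.cross(y,z)
    return Ro.from_matrix(np.c_[x,y,z])
def step(p,R,tp,ty): # units; returns new nominal pose
    tp=np.array(tp,float); T=yawR(ty)
    if np.linalg.norm((R.inv()*T).as_rotvec()[2:])>np.pi/2: T=yawR(ty+180)
    u=R.inv().apply(tp-p)/.06; w=np.degrees((R.inv()*T).as_rotvec())/6
    print(np.round(u,3),np.round(w,2),"rows",int(np.ceil(max(np.linalg.norm(u)*60/62.5,np.linalg.norm(w)*6/10.7)))); return tp,T
E
python3 - <<'E'
from go import *
p,R,s=pose(); print(bot.tips_ahead,R.as_matrix().round(3))
E
```

```text
30 [ 0.4421 -0.2158] [0.0188 0.0297] long axis deg 63.9 zmax 0.049 129
g [ 0.5035 -0.1687] [0.0192 0.0302] long axis deg 55.8 zmax 0.049 127
0.025 [[-0.947  0.32  -0.001]
 [ 0.32   0.947 -0.002]
 [ 0.    -0.002 -1.   ]]
```

```bash
python3 - <<'E'
import cv2
a=cv2.imread("pics/top0.png")[215:300,290:420]; cv2.imwrite("pics/crop1.png",cv2.resize(a,None,fx=6,fy=6,interpolation=cv2.INTER_CUBIC))
E
```

```text
(no output)
```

View pics/crop1.png

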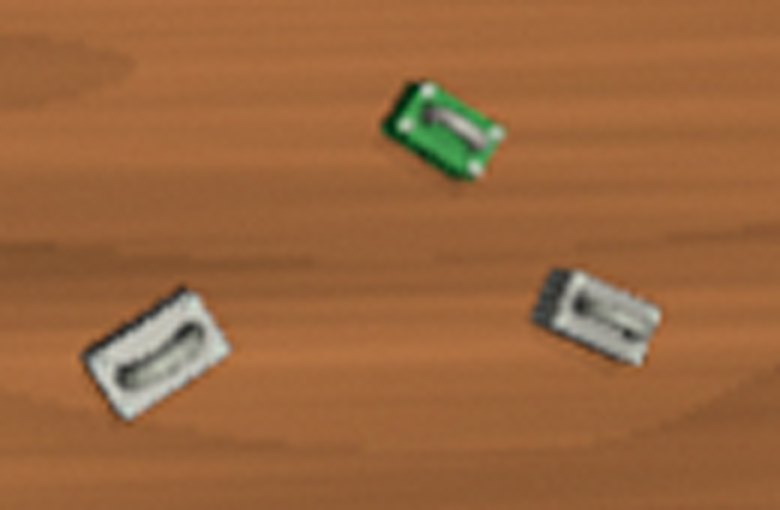

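Crop: silver lock 40 is at the lower left and silver lock 30 at the lower right, at (390,268). The green look-alike is above them at (364,237). Sizes match: 30×19 and 41×24. I'll start with the 62.

```bash
cat > plan.py <<'E'
from go import *
L={"62":(.4708,.0760,-15.6,.036,.6547,.1204),"50":(.4611,.2210,31.5,.032,.6428,.0358),"40":(.4353,-.0729,30.1,.030,.6306,-.0480),"30":(.4421,-.2158,-26.1,.028,.6186,-.1321)}
x,y,a,g,X,Y=L[sys.argv[1]]
p,R,s=pose(); print(p,s["joint_positions"].round(2))
for q in [((x,y,.14),a),((x,y,g),a),((x,y,g+.10),a),((X,Y,g+.10),-8.1),((X,Y,g+.023),-8.1),((X,Y,g+.12),-8.1)][int(sys.argv[2]) if len(sys.argv)>2 else 0:]: p,R=step(p,R,*q)
E
python3 plan.py 62
```

```text
[0.16783294 0.49690833 0.25522065] [1.12 0.05 0.1  1.62 0.   1.44]
[-7.03  -5.025  1.929] [-2.000e-02  1.000e-02  1.449e+01] rows 9
[0.    0.    1.733] [0. 0. 0.] rows 2
[ 0.     0.    -1.667] [0. 0. 0.] rows 2
[1.537 2.753 0.   ] [ 0.    0.   -1.25] rows 4
[0.    0.    1.283] [0. 0. 0.] rows 2
[ 0.     0.    -1.617] [0. 0. 0.] rows 2
```

>>> arm_command:
  commands:
    - [-7.03,-5.025,1.929,-0.02,0.01,14.49]
    - [-7.03,-5.025,1.929,-0.02,0.01,14.49]
    - [-7.03,-5.025,1.929,-0.02,0.01,14.49]
    - [-7.03,-5.025,1.929,-0.02,0.01,14.49]
    - [-7.03,-5.025,1.929,-0.02,0.01,14.49]
    - [-7.03,-5.025,1.929,-0.02,0.01,14.49]
    - [-7.03,-5.025,1.929,-0.02,0.01,14.49]
    - [-7.03,-5.025,1.929,-0.02,0.01,14.49]
    - [-7.03,-5.025,1.929,-0.02,0.01,14.49]
    - [-7.03,-5.025,1.929,-0.02,0.01,14.49]
  jaw: 1

```text
time_s: 1.35
eef_pos: [0.4711, 0.0749, 0.1391]
orientation: [-2.504, -1.893, 0.0]
contact_force: [-1.4, 0.1, -0.0]
width: 0.999
finger_force: 0.0
```

>>> arm_command:
  commands:
    - [0,0,0,0,0,0]
    - [0,0,0,0,0,0]
    - [0,0,0,0,0,0]

```text
time_s: 1.72
eef_pos: [0.4709, 0.0777, 0.141]
orientation: [-2.5, -1.901, -0.004]
contact_force: [-0.3, -0.2, -0.9]
width: 0.998
finger_force: 0.0
```

```bash
python3 plan.py 62; python3 - <<'E'
from h import *
p,d,c=snap("wrist"); cv2.imwrite("pics/w1.png",p[:,:,::-1])
E
```

```text
[0.47090462 0.07766463 0.14097294] [ 0.02 -0.07 -0.25  1.39  0.    1.86]
[-0.027  0.006  0.016] [ 0.01 -0.02  0.02] rows 1
[0.    0.    1.733] [0. 0. 0.] rows 2
[ 0.     0.    -1.667] [0. 0. 0.] rows 2
[1.537 2.753 0.   ] [ 0.    0.   -1.25] rows 4
[0.    0.    1.283] [0. 0. 0.] rows 2
[ 0.     0.    -1.617] [0. 0. 0.] rows 2
```

View pics/w1.png

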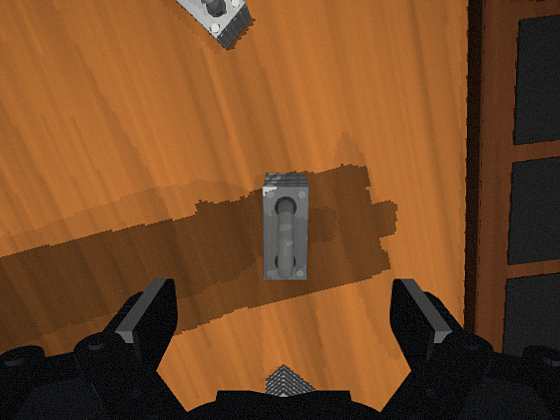

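Wrist view: the 62 sits square between the fingers, body top centred at about (286,232). I'll check that position once against the wrist calibration, then descend.

```bash
python3 - <<'E'
from h import *
c=bot.get_calibration("wrist"); print(onplane(c,[(286,232),(264,187),(308,187),(308,279),(264,279)],.044).round(4))
E
```

```text
[[0.4722 0.0751 0.044 ]
 [0.4671 0.1061 0.044 ]
 [0.4924 0.0991 0.044 ]
 [0.4774 0.0403 0.044 ]
 [0.45   0.0479 0.044 ]]
```

>>> arm_command:
  commands:
    - [0,0,0.85,0,0,0]
    - [0,0,1.45,0,0,0]
    - [0,0,1.74,0,0,0]
    - [0,0,1.74,0,0,0]

```text
time_s: 2.28
eef_pos: [0.4702, 0.0771, 0.0352]
orientation: [-2.5, -1.899, 0.0]
contact_force: [1.1, -0.6, 0.5]
width: 1.001
finger_force: 0.0
```

>>> arm_command:
  commands:
    - [0,0,0,0,0,0]
    - [0,0,0,0,0,0]
    - [0,0,0,0,0,0]
    - [0,0,0,0,0,0]
    - [0,0,0,0,0,0]
    - [0,0,0,0,0,0]
    - [0,0,0,0,0,0]
    - [0,0,0,0,0,0]
  jaw: -1
  newtons: 60

```text
time_s: 3.28
eef_pos: [0.4723, 0.077, 0.0375]
orientation: [2.502, 1.899, 0.006]
contact_force: [-0.3, -0.3, 5.0]
width: 0.317
finger_force: 61.4
```

>>> arm_command:
  commands:
    - [0,0,-0.6,0,0,0]
    - [0,0,-1.2,0,0,0]
    - [0,0,-1.667,0,0,0]
    - [0,0,-1.667,0,0,0]

```text
time_s: 3.78
eef_pos: [0.4721, 0.0767, 0.137]
orientation: [2.502, 1.899, 0.006]
contact_force: [0.2, -0.4, -6.2]
width: 0.32
finger_force: 60.9
```

>>> arm_command:
  commands:
    - [0.4,0.7,0,0,0,-0.4]
    - [0.8,1.4,0,0,0,-0.8]
    - [1.15,2.1,0,0,0,-1.25]
    - [1.4,2.55,0,0,0,-1.25]
    - [1.537,2.753,0,0,0,-1.25]
    - [1.537,2.753,0,0,0,-1.25]
    - [1.537,2.753,0,0,0,-1.25]
    - [1.537,2.753,0,0,0,-1.25]

```text
time_s: 4.78
eef_pos: [0.6539, 0.1209, 0.1357]
orientation: [-2.372, -2.058, -0.001]
contact_force: [0.3, 0.4, -5.2]
width: 0.319
finger_force: 60.8
```

```bash
python3 plan.py 62 3; python3 - <<'E'
from h import *
p,d,c=snap("wrist"); cv2.imwrite("pics/w2.png",p[:,:,::-1])
E
```

```text
[0.65389741 0.12091379 0.13566117] [0.08 0.42 0.3  1.45 0.   1.79]
[-0.007  0.014 -0.006] [-0.01 -0.01 -0.  ] rows 1
[0.    0.    1.283] [0. 0. 0.] rows 2
[ 0.     0.    -1.617] [0. 0. 0.] rows 2
```

View pics/w2.png

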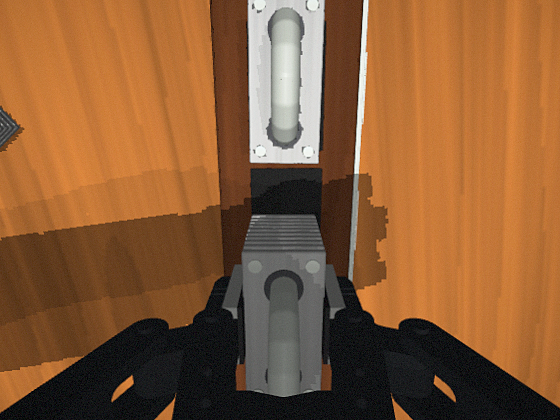

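Wrist view: the 62 hangs upright and square over seat 1, in line with the large lock (top of frame). Lowering.

>>> arm_command:
  commands:
    - [0,0,0.5,0,0,0]
    - [0,0,0.9,0,0,0]
    - [0,0,1.15,0,0,0]
    - [0,0,1.25,0,0,0]
    - [0,0,1.285,0,0,0]
    - [0,0,1.285,0,0,0]
    - [0,0,1.285,0,0,0]

```text
time_s: 5.7
eef_pos: [0.656, 0.1213, 0.0607]
orientation: [2.372, 2.058, 0.006]
contact_force: [0.1, -0.7, -6.0]
width: 0.32
finger_force: 60.9
```

>>> arm_command:
  commands:
    - [0,0,0,0,0,0]
    - [0,0,0,0,0,0]
    - [0,0,0,0,0,0]
    - [0,0,0,0,0,0]
    - [0,0,0,0,0,0]
    - [0,0,0,0,0,0]
  jaw: 1

```text
time_s: 6.45
eef_pos: [0.6551, 0.1212, 0.0593]
orientation: [-2.372, -2.058, -0.003]
contact_force: [0.9, -0.8, -0.5]
width: 1.002
finger_force: 0.0
```

>>> arm_command:
  commands:
    - [0,0,-0.4,0,0,0]
    - [0,0,-1,0,0,0]
    - [0,0,-1.62,0,0,0]
    - [0,0,-1.62,0,0,0]
    - [0,0,-1.62,0,0,0]

```text
time_s: 7.08
eef_pos: [0.6549, 0.1211, 0.1561]
orientation: [-2.372, -2.058, -0.003]
contact_force: [0.1, 0.3, 0.1]
width: 1.001
finger_force: 0.0
```

```bash
python3 plan.py 50
```

```text
[0.65490868 0.12106241 0.15614064] [0.08 0.42 0.34 1.49 0.   1.79]
[ 1.193 -3.433  0.269] [ 0.01 -0.01 -6.6 ] rows 4
[0.  0.  1.8] [0. 0. 0.] rows 2
[ 0.     0.    -1.667] [0. 0. 0.] rows 2
[-4.214  0.969  0.   ] [0.  0.  6.6] rows 5
[0.    0.    1.283] [0. 0. 0.] rows 2
[ 0.     0.    -1.617] [0. 0. 0.] rows 2
```

>>> arm_command:
  commands:
    - [0.3,-0.9,0,0,0,-1.6]
    - [0.6,-1.8,0,0,0,-3.3]
    - [0.9,-2.6,0,0,0,-5]
    - [1.193,-3.433,0.27,0,0,-6.6]
    - [1.193,-3.433,0.27,0,0,-6.6]
    - [1.193,-3.433,0.27,0,0,-6.6]
    - [1.193,-3.433,0.27,0,0,-6.6]

```text
time_s: 7.95
eef_pos: [0.4626, 0.2207, 0.1406]
orientation: [1.537, 2.739, 0.004]
contact_force: [0.3, 0.0, 0.3]
width: 0.996
finger_force: 0.0
```

```bash
python3 plan.py 50; python3 - <<'E'
from h import *
p,d,c=snap("wrist"); cv2.imwrite("pics/w3.png",p[:,:,::-1])
P=cloud(d,c).reshape(-1,3); q=P[np.abs(P[:,2]-.038)<.005]; q=q[np.hypot(q[:,0]-.461,q[:,1]-.221)<.05]
print(cv2.minAreaRect(q[:,:2].astype(np.float32)))
E
```

```text
[0.46255541 0.22067114 0.14057223] [ 0.31  0.02 -0.16  1.39  0.    1.34]
[ 0.017 -0.018  0.009] [ 0.03 -0.   -0.02] rows 1
[0.  0.  1.8] [0. 0. 0.] rows 2
[ 0.     0.    -1.667] [0. 0. 0.] rows 2
[-4.214  0.969  0.   ] [0.  0.  6.6] rows 5
[0.    0.    1.283] [0. 0. 0.] rows 2
[ 0.     0.    -1.617] [0. 0. 0.] rows 2
((0.46216142177581787, 0.21997703611850739), (0.02501850388944149, 0.05033896863460541), 31.367618560791016)
```

>>> arm_command:
  commands:
    - [0,0,0.85,0,0,0]
    - [0,0,1.5,0,0,0]
    - [0,0,1.8,0,0,0]
    - [0,0,1.8,0,0,0]

```text
time_s: 8.5
eef_pos: [0.461, 0.2206, 0.0314]
orientation: [-1.536, -2.739, -0.0]
contact_force: [0.6, -0.0, 0.8]
width: 1.0
finger_force: 0.0
```

>>> arm_command:
  commands:
    - [0,0,0,0,0,0]
    - [0,0,0,0,0,0]
    - [0,0,0,0,0,0]
    - [0,0,0,0,0,0]
    - [0,0,0,0,0,0]
    - [0,0,0,0,0,0]
    - [0,0,0,0,0,0]
  jaw: -1
  newtons: 60

```text
time_s: 9.38
eef_pos: [0.4622, 0.2215, 0.0336]
orientation: [1.534, 2.74, 0.006]
contact_force: [0.1, -0.4, 5.2]
width: 0.28
finger_force: 60.7
```

>>> arm_command:
  commands:
    - [0,0,-0.6,0,0,0]
    - [0,0,-1.2,0,0,0]
    - [0,0,-1.8,0,0,0]
    - [0,0,-1.8,0,0,0]

```text
time_s: 9.88
eef_pos: [0.4631, 0.2217, 0.1427]
orientation: [1.533, 2.738, 0.01]
contact_force: [-0.1, -0.0, -3.6]
width: 0.283
finger_force: 60.1
```

>>> arm_command:
  commands:
    - [-0.7,0.16,0,0,0,1.1]
    - [-1.5,0.35,0,0,0,2.4]
    - [-2.3,0.53,0,0,0,3.7]
    - [-3.1,0.71,0,0,0,5]
    - [-3.8,0.87,0,0,0,6.1]
    - [-4.214,0.969,0,0,0,6.6]
    - [-4.214,0.969,0,0,0,6.6]
    - [-4.214,0.969,0,0,0,6.6]
    - [-4.214,0.969,0,0,0,6.6]

```text
time_s: 11.0
eef_pos: [0.6417, 0.0367, 0.1391]
orientation: [-2.37, -2.059, -0.001]
contact_force: [-0.2, -0.0, -2.2]
width: 0.282
finger_force: 60.0
```

```bash
python3 plan.py 50 3
```

```text
[0.64174574 0.03673461 0.13910116] [-0.05  0.36  0.23  1.44  0.    1.66]
[-0.013  0.02   0.118] [-0.01 -0.02  0.01] rows 1
[0.    0.    1.283] [0. 0. 0.] rows 2
[ 0.     0.    -1.617] [0. 0. 0.] rows 2
```

>>> arm_command:
  commands:
    - [0,0,0.6,0,0,0]
    - [0,0,1.0,0,0,0]
    - [0,0,1.25,0,0,0]
    - [0,0,1.36,0,0,0]
    - [0,0,1.41,0,0,0]
    - [0,0,1.41,0,0,0]
    - [0,0,1.41,0,0,0]

```text
time_s: 11.88
eef_pos: [0.6438, 0.0359, 0.0568]
orientation: [2.372, 2.058, 0.005]
contact_force: [-1.1, 0.8, -3.6]
width: 0.278
finger_force: 60.1
```

>>> arm_command:
  commands:
    - [0,0,0,0,0,0]
    - [0,0,0,0,0,0]
    - [0,0,0,0,0,0]
    - [0,0,0,0,0,0]
    - [0,0,0,0,0,0]
    - [0,0,0,0,0,0]
  jaw: 1

```text
time_s: 12.62
eef_pos: [0.6429, 0.036, 0.0555]
orientation: [-2.372, -2.058, -0.003]
contact_force: [-0.6, -0.2, -0.9]
width: 1.0
finger_force: 0.0
```

>>> arm_command:
  commands:
    - [0,0,-0.4,0,0,0]
    - [0,0,-1,0,0,0]
    - [0,0,-1.62,0,0,0]
    - [0,0,-1.62,0,0,0]
    - [0,0,-1.62,0,0,0]

```text
time_s: 13.25
eef_pos: [0.6428, 0.0358, 0.1524]
orientation: [-2.372, -2.058, -0.003]
contact_force: [0.2, -0.8, -1.0]
width: 0.995
finger_force: 0.0
```

```bash
python3 plan.py 40;  python3 - <<'E'
from h import *
p,d,c=snap("wrist"); cv2.imwrite("pics/w4.png",p[:,:,::-1])
E
```

```text
[0.64275262 0.03576136 0.15241916] [-0.05  0.36  0.25  1.46  0.    1.66]
[-2.281 -3.168  0.201] [ 0.01 -0.01 -6.37] rows 4
[0.    0.    1.833] [0. 0. 0.] rows 2
[ 0.     0.    -1.667] [0. 0. 0.] rows 2
[-1.273  3.024  0.   ] [0.   0.   6.37] rows 4
[0.    0.    1.283] [0. 0. 0.] rows 2
[ 0.     0.    -1.617] [0. 0. 0.] rows 2
```

View pics/w4.png

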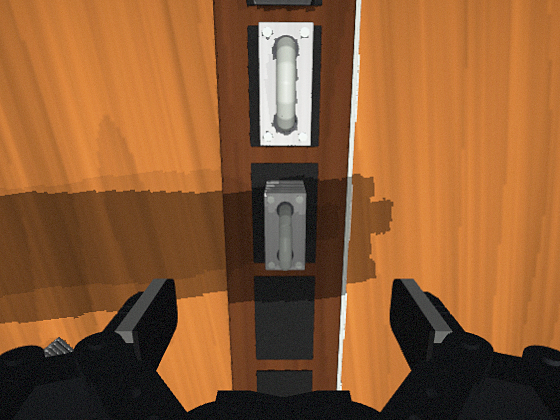

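Wrist view: the 62 at (286,85) and the 50 at (286,225) stand upright, centred and square on seats 1 and 2. Next, the 40.

>>> arm_command:
  commands:
    - [-0.55,-0.78,0,0,0,-1.6]
    - [-1.1,-1.56,0,0,0,-3.2]
    - [-1.7,-2.35,0,0,0,-4.8]
    - [-2.281,-3.168,0.2,0,0,-6.37]
    - [-2.281,-3.168,0.2,0,0,-6.37]
    - [-2.281,-3.168,0.2,0,0,-6.37]
    - [-2.281,-3.168,0.2,0,0,-6.37]

```text
time_s: 14.18
eef_pos: [0.4369, -0.0728, 0.1409]
orientation: [1.567, 2.721, 0.004]
contact_force: [-0.2, -0.5, 0.0]
width: 0.999
finger_force: 0.0
```

```bash
python3 plan.py 40; python3 - <<'E'
from h import *
p,d,c=snap("wrist")
P=cloud(d,c).reshape(-1,3); q=P[np.abs(P[:,2]-.033)<.004]; q=q[np.hypot(q[:,0]-.4353,q[:,1]+.0729)<.04]
print(cv2.minAreaRect(q[:,:2].astype(np.float32)))
E
```

```text
[ 0.43689067 -0.07277701  0.14092992] [-0.32 -0.16 -0.33  1.4   0.    0.73]
[ 0.012 -0.024  0.015] [0.03 0.   0.01] rows 1
[0.    0.    1.833] [0. 0. 0.] rows 2
[ 0.     0.    -1.667] [0. 0. 0.] rows 2
[-1.273  3.024  0.   ] [0.   0.   6.37] rows 4
[0.    0.    1.283] [0. 0. 0.] rows 2
[ 0.     0.    -1.617] [0. 0. 0.] rows 2
((0.4356241524219513, -0.07537543773651123), (0.02180059812963009, 0.04033777490258217), 30.91905403137207)
```

>>> arm_command:
  commands:
    - [0,0,0.85,0,0,0]
    - [0,0,1.5,0,0,0]
    - [0,0,1.83,0,0,0]
    - [0,0,1.83,0,0,0]

```text
time_s: 14.72
eef_pos: [0.4349, -0.0719, 0.0291]
orientation: [-1.565, -2.72, -0.002]
contact_force: [0.2, 1.0, 0.1]
width: 1.0
finger_force: 0.0
```

>>> arm_command:
  commands:
    - [0,0,0,0,0,0]
    - [0,0,0,0,0,0]
    - [0,0,0,0,0,0]
    - [0,0,0,0,0,0]
    - [0,0,0,0,0,0]
    - [0,0,0,0,0,0]
    - [0,0,0,0,0,0]
  jaw: -1
  newtons: 50

```text
time_s: 15.6
eef_pos: [0.4364, -0.0731, 0.0316]
orientation: [1.567, 2.72, 0.004]
contact_force: [-0.7, -0.4, 6.6]
width: 0.249
finger_force: 50.2
```

>>> arm_command:
  commands:
    - [0,0,-0.6,0,0,0]
    - [0,0,-1.2,0,0,0]
    - [0,0,-1.8,0,0,0]
    - [0,0,-1.8,0,0,0]

```text
time_s: 16.1
eef_pos: [0.4372, -0.0735, 0.141]
orientation: [1.565, 2.717, 0.005]
contact_force: [-0.3, 0.3, -2.3]
width: 0.248
finger_force: 49.6
```

>>> arm_command:
  commands:
    - [-0.25,0.6,0,0,0,1.2]
    - [-0.5,1.2,0,0,0,2.5]
    - [-0.75,1.8,0,0,0,3.8]
    - [-1,2.4,0,0,0,5.1]
    - [-1.273,3.024,0,0,0,6.37]
    - [-1.273,3.024,0,0,0,6.37]
    - [-1.273,3.024,0,0,0,6.37]
    - [-1.273,3.024,0,0,0,6.37]

```text
time_s: 17.1
eef_pos: [0.6294, -0.048, 0.1383]
orientation: [-2.372, -2.058, -0.002]
contact_force: [-0.4, -0.2, -1.7]
width: 0.25
finger_force: 49.8
```

```bash
python3 plan.py 40 3
```

```text
[ 0.62937062 -0.04796892  0.1383429 ] [-0.18  0.33  0.19  1.43  0.    1.53]
[0.002 0.02  0.139] [-0.01 -0.02 -0.  ] rows 1
[0.    0.    1.283] [0. 0. 0.] rows 2
[ 0.     0.    -1.617] [0. 0. 0.] rows 2
```

>>> arm_command:
  commands:
    - [0,0,0.6,0,0,0]
    - [0,0,1.0,0,0,0]
    - [0,0,1.25,0,0,0]
    - [0,0,1.37,0,0,0]
    - [0,0,1.42,0,0,0]
    - [0,0,1.42,0,0,0]
    - [0,0,1.42,0,0,0]

```text
time_s: 17.98
eef_pos: [0.6315, -0.0479, 0.0548]
orientation: [2.372, 2.058, 0.005]
contact_force: [-0.9, 0.4, -0.8]
width: 0.247
finger_force: 49.8
```

>>> arm_command:
  commands:
    - [0,0,0,0,0,0]
    - [0,0,0,0,0,0]
    - [0,0,0,0,0,0]
    - [0,0,0,0,0,0]
    - [0,0,0,0,0,0]
    - [0,0,0,0,0,0]
  jaw: 1

```text
time_s: 18.73
eef_pos: [0.6307, -0.0478, 0.0536]
orientation: [-2.372, -2.058, -0.003]
contact_force: [-0.4, -0.5, -0.0]
width: 0.999
finger_force: 0.0
```

>>> arm_command:
  commands:
    - [0,0,-0.4,0,0,0]
    - [0,0,-1,0,0,0]
    - [0,0,-1.62,0,0,0]
    - [0,0,-1.62,0,0,0]
    - [0,0,-1.62,0,0,0]

```text
time_s: 19.35
eef_pos: [0.6305, -0.0479, 0.1503]
orientation: [-2.372, -2.058, -0.003]
contact_force: [-0.2, 0.4, -0.6]
width: 1.002
finger_force: 0.0
```

```bash
python3 plan.py 30
```

```text
[ 0.63047645 -0.04791516  0.1503186 ] [-0.18  0.33  0.21  1.45  0.    1.53]
[-3.213 -2.714  0.165] [ 0.   -0.02  3.  ] rows 5
[0.    0.    1.867] [0. 0. 0.] rows 2
[ 0.     0.    -1.667] [0. 0. 0.] rows 2
[2.547 2.028 0.   ] [ 0.  0. -3.] rows 4
[0.    0.    1.283] [0. 0. 0.] rows 2
[ 0.     0.    -1.617] [0. 0. 0.] rows 2
```

>>> arm_command:
  commands:
    - [-0.65,-0.54,0,0,0,0.6]
    - [-1.3,-1.08,0,0,0,1.2]
    - [-1.95,-1.63,0,0,0,1.8]
    - [-2.6,-2.18,0,0,0,2.4]
    - [-3.213,-2.714,0.165,0,0,3]
    - [-3.213,-2.714,0.165,0,0,3]
    - [-3.213,-2.714,0.165,0,0,3]
    - [-3.213,-2.714,0.165,0,0,3]

```text
time_s: 20.35
eef_pos: [0.443, -0.2151, 0.1401]
orientation: [-2.663, -1.664, -0.003]
contact_force: [0.6, 0.5, 0.4]
width: 1.002
finger_force: 0.0
```

```bash
python3 plan.py 30; python3 - <<'E'
from h import *
p,d,c=snap("wrist"); cv2.imwrite("pics/w5.png",p[:,:,::-1])
P=cloud(d,c).reshape(-1,3); q=P[np.abs(P[:,2]-.028)<.004]; q=q[np.hypot(q[:,0]-.4421,q[:,1]+.2158)<.03]
print(cv2.minAreaRect(q[:,:2].astype(np.float32)))
E
```

```text
[ 0.44297141 -0.2150588   0.14012357] [-0.59 -0.03 -0.21  1.39  0.    1.43]
[-0.017 -0.008  0.002] [ 0.   -0.02  0.02] rows 1
[0.    0.    1.867] [0. 0. 0.] rows 2
[ 0.     0.    -1.667] [0. 0. 0.] rows 2
[2.547 2.028 0.   ] [ 0.  0. -3.] rows 4
[0.    0.    1.283] [0. 0. 0.] rows 2
[ 0.     0.    -1.617] [0. 0. 0.] rows 2
((0.4433857798576355, -0.2169359028339386), (0.029741354286670685, 0.018749654293060303), 64.49935913085938)
```

View pics/w5.png

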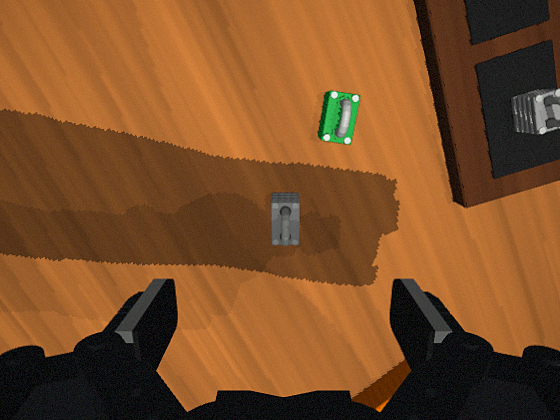

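Wrist view: the silver 30 is centred at (286,220) and the green one at (340,118) is clear of the fingers.

>>> arm_command:
  commands:
    - [0,0,0.85,0,0,0]
    - [0,0,1.5,0,0,0]
    - [0,0,1.84,0,0,0]
    - [0,0,1.84,0,0,0]

```text
time_s: 20.9
eef_pos: [0.4414, -0.2139, 0.028]
orientation: [-2.66, -1.662, -0.0]
contact_force: [-0.3, -0.0, 0.7]
width: 1.002
finger_force: 0.0
```

>>> arm_command:
  commands:
    - [0,0,0,0,0,0]
    - [0,0,0,0,0,0]
    - [0,0,0,0,0,0]
    - [0,0,0,0,0,0]
    - [0,0,0,0,0,0]
    - [0,0,0,0,0,0]
    - [0,0,0,0,0,0]
  jaw: -1
  newtons: 40

```text
time_s: 21.78
eef_pos: [0.4432, -0.2162, 0.0311]
orientation: [2.665, 1.662, 0.004]
contact_force: [-0.1, 0.1, 5.4]
width: 0.214
finger_force: 40.2
```

>>> arm_command:
  commands:
    - [0,0,-0.6,0,0,0]
    - [0,0,-1.2,0,0,0]
    - [0,0,-1.8,0,0,0]
    - [0,0,-1.8,0,0,0]

```text
time_s: 22.28
eef_pos: [0.4438, -0.2169, 0.1407]
orientation: [2.662, 1.66, 0.006]
contact_force: [-0.4, -0.2, -1.7]
width: 0.207
finger_force: 39.6
```

>>> arm_command:
  commands:
    - [0.5,0.4,0,0,0,-0.6]
    - [1,0.8,0,0,0,-1.2]
    - [1.5,1.2,0,0,0,-1.8]
    - [2.1,1.65,0,0,0,-2.4]
    - [2.547,2.028,0,0,0,-3]
    - [2.547,2.028,0,0,0,-3]
    - [2.547,2.028,0,0,0,-3]
    - [2.547,2.028,0,0,0,-3]

```text
time_s: 23.28
eef_pos: [0.6175, -0.1326, 0.1377]
orientation: [-2.373, -2.056, -0.001]
contact_force: [-0.0, 0.1, -1.5]
width: 0.214
finger_force: 39.7
```

```bash
python3 plan.py 30 3
```

```text
[ 0.61752268 -0.13257966  0.13767391] [-0.32  0.33  0.19  1.43  0.    1.4 ]
[0.01  0.017 0.161] [-0.01 -0.02 -0.01] rows 1
[0.    0.    1.283] [0. 0. 0.] rows 2
[ 0.     0.    -1.617] [0. 0. 0.] rows 2
```

>>> arm_command:
  commands:
    - [0,0,0.6,0,0,0]
    - [0,0,1.0,0,0,0]
    - [0,0,1.25,0,0,0]
    - [0,0,1.37,0,0,0]
    - [0,0,1.42,0,0,0]
    - [0,0,1.42,0,0,0]
    - [0,0,1.42,0,0,0]

```text
time_s: 24.15
eef_pos: [0.6197, -0.1322, 0.0543]
orientation: [2.372, 2.058, 0.005]
contact_force: [-0.4, -0.4, -0.4]
width: 0.216
finger_force: 39.7
```

>>> arm_command:
  commands:
    - [0,0,0,0,0,0]
    - [0,0,0,0,0,0]
    - [0,0,0,0,0,0]
    - [0,0,0,0,0,0]
    - [0,0,0,0,0,0]
    - [0,0,0,0,0,0]
  jaw: 1

```text
time_s: 24.9
eef_pos: [0.6189, -0.132, 0.0532]
orientation: [-2.373, -2.058, -0.003]
contact_force: [-0.4, 0.1, 0.3]
width: 1.0
finger_force: 0.0
```

>>> arm_command:
  commands:
    - [0,0,-0.4,0,0,0]
    - [0,0,-1,0,0,0]
    - [0,0,-1.62,0,0,0]
    - [0,0,-2.2,0,0,0]
    - [0,0,-2.2,0,0,0]

```text
time_s: 25.52
eef_pos: [0.621, -0.133, 0.1899]
orientation: [2.368, 2.055, 0.01]
contact_force: [-0.4, 0.2, -0.3]
width: 1.0
finger_force: 0.0
```

>>> arm_command:
  commands:
    - [0,-1,0,0,0,0]
    - [0,-2,0,0,0,0]
    - [0,-3,0,0,0,0]
    - [0,-4,0,0,0,0]
    - [0,-4.5,0,0,0,0]
    - [0,-4.5,0,0,0,0]

```text
time_s: 26.28
eef_pos: [0.3497, -0.0936, 0.1838]
orientation: [-2.373, -2.057, -0.003]
contact_force: [-0.2, -0.2, 0.5]
width: 1.002
finger_force: 0.0
```

```bash
python3 - <<'E'
from h import *
p,d,c=snap("top"); cv2.imwrite("pics/top1.png",cv2.resize(p[110:230,120:430,::-1],None,fx=2.5,fy=2.5))
P=cloud(d,c).reshape(-1,3)
for n,h,x,y in [("62",.044,.6547,.1204),("50",.038,.6428,.0358),("40",.033,.6306,-.0480),("30",.028,.6186,-.1321),("76",.052,.6664,.206),("22",.022,.6094,-.2154)]:
    q=P[np.abs(P[:,2]-h-.022)<.005]; q=q[np.hypot(q[:,0]-x,q[:,1]-y)<.042]
    print(n,cv2.minAreaRect(q[:,:2].astype(np.float32)),(x,y))
E
```

```text
62 ((0.6556235551834106, 0.11931857466697693), (0.061636682599782944, 0.028424572199583054), 81.67352294921875) (0.6547, 0.1204)
50 ((0.6436612010002136, 0.03669053688645363), (0.04966017231345177, 0.025694461539387703), 81.7890625) (0.6428, 0.0358)
40 ((0.6316049098968506, -0.047825008630752563), (0.03989819437265396, 0.02274775318801403), 81.65055847167969) (0.6306, -0.048)
30 ((0.6194279789924622, -0.13034643232822418), (0.02958979457616806, 0.019570589065551758), 79.92549133300781) (0.6186, -0.1321)
76 ((0.6663870215415955, 0.20566830039024353), (0.07737010717391968, 0.03439819812774658), 81.36917877197266) (0.6664, 0.206)
22 ((0.6094380021095276, -0.21593062579631805), (0.02259218879044056, 0.016072740778326988), 78.93629455566406) (0.6094, -0.2154)
```

View pics/top1.png

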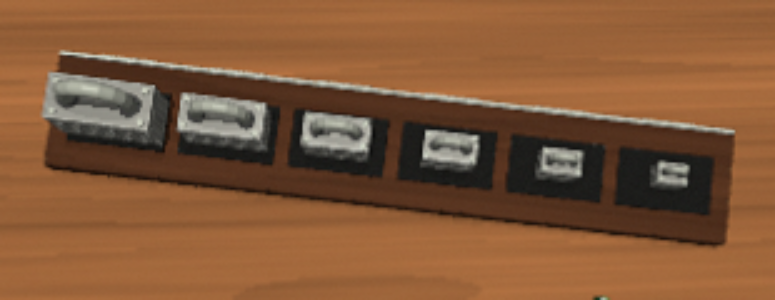

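The row steps down from left to right. All four locks are within 2 mm of their seat middles and square, and the end locks haven't moved. Handing in.

```bash
python3 -c "
from plant import bot
print(bot.sign_off())"
```

```text
the job is handed in; nothing more can be done
None
```

I placed the four loose padlocks on the empty seats in order 62, 50, 40, 30 from the large end and handed the job in. By the last camera check each was within about 2 mm of its seat's middle and square to the row, and the end padlocks had not moved.

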